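# Fetch the hole punch from behind the stamps and glue

### The job

The hole punch is stuck behind the wooden stamp, the glue bottle and the black self-inking stamp in the desk tray: stand all three of those upright on the cork mat first, leaving the punch where it is until then, and only then set the punch down in the middle of the rubber mat, lengthwise along it. With the punch there, put the three back upright in the tray, each on the very spot where it stood before and turned square to the tray as it was. Do not shift the pencil box, the pen or the highlighter.

Things in the scene. Friction and masses are not known exactly. Their poses are not given: they have to be found in the camera images.
- stamp: Loose wooden hand stamp: square block 52 x 52 mm, 42 mm tall, with a round upright handle on its centre; the handle is 20 mm thick just above the block, 26 mm thick from 62 to 98 mm above the underside, and ends at 104 mm. Origin: centre of the underside, z up. x and y are square to the block's sides. Stands in the front row of the desk tray.
- glue: Loose white round glue bottle: 52 mm across up to 54 mm, shoulder tapering to 64 mm, then a grey round cap 26 mm across from 64 to 104 mm (the top). Origin: centre of the underside, z up. Stands in the front row of the desk tray.
- inker: Loose black self-inking stamp: block 56 mm (its x) by 44 mm (its y), 56 mm tall, with a narrower handle on its centre, 26 mm (x) by 34 mm (y), reaching up to 104 mm. Origin: centre of the underside, z up. Stands in the front row of the desk tray.
- punch: Loose steel two-hole punch, 116 mm long (its y), black base 54 mm wide (its x) and 10 mm high; above the base the steel body and press lever (it does not move here) are 44 mm wide with upright sides (body 90 mm long up to 36 mm, lever 108 mm long from 36 mm) up to the top at 54 mm. Origin: centre of the underside, z up. Stands at the back of the desk tray, some 5 to 14 mm behind the front row, long side along the tray.
- desk_tray: Fixed low tray in smoke-grey plastic, 150 mm (its x, front to back) by 250 mm (its y). Floor 4 mm above the desk, rim 3 mm thick and 10 mm above the desk all round. Origin: centre of the underside; x points to the back, away from the robot. Three things stand about 70 mm apart in a row along its front half, in any order, the punch behind them.
- cork_mat: Fixed cork mat, 260 mm (its x) by 110 mm (its y), 4 mm thick: the side area, on the left or on the right. Origin: centre of the underside; its top is at z = 4 mm.
- rubber_mat: Fixed black rubber mat, 100 mm (its x) by 160 mm (its y), 4 mm thick: where the punch is wanted, on the side across from the cork mat. Origin: centre of the underside; its top is at z = 4 mm.
- pencil_box: Loose closed wooden pencil box, 62 mm (x) by 200 mm (y), 38 mm high, lying nearest the robot. A bystander. Origin: centre of the underside, z up. 
- pen: Loose black gel pen, 145 mm long (its y), 11 mm thick, lying between the pencil box and the tray; it does not roll. A bystander. Origin: centre of the underside, z up. 
- highlighter: Loose yellow highlighter, 130 mm long (its y), 15 mm thick, lying beside the pen; it does not roll. A bystander. Origin: centre of the underside, z up. 
Not all that is in view belongs to the job. Leave any red or yellow look-alike of the inker alone.

How it is judged:
On the way, in this order (a step that is already met when the one before it is completed fails the run):
1. stamp, glue bottle and self-inking stamp all stand released on the cork mat, the punch still where it was (within 12 mm) (x of stamp in the frame of cork_mat between -0.13 and 0.13 m and y of stamp in the frame of cork_mat between -0.055 and 0.055 m and z of stamp in the frame of cork_mat between 0.001 and 0.009 m and angle between each of stamp, glue, inker's own z axis and vertical below 0.1 rad and linear speed of each of stamp, glue, inker below 0.03 m/s and contact force between the fingers and stamp below 0.1 N and x of glue in the frame of cork_mat between -0.13 and 0.13 m and y of glue in the frame of cork_mat between -0.055 and 0.055 m and z of glue in the frame of cork_mat between 0.001 and 0.009 m and contact force between the fingers and glue below 0.1 N and x of inker in the frame of cork_mat between -0.13 and 0.13 m and y of inker in the frame of cork_mat between -0.055 and 0.055 m and z of inker in the frame of cork_mat between 0.001 and 0.009 m and contact force between the fingers and inker below 0.1 N and distance of punch from where it was at the start of the episode below 0.012 m), for 0.2 s.
2. the punch stands released in the middle of the rubber mat, along it, while the three are still on the cork mat (horizontal distance between punch and rubber_mat below 0.015 m and z of punch in the frame of rubber_mat between 0.001 and 0.009 m and angle between the y axis of punch and the y axis of rubber_mat, either way round below 0.2 rad and angle between each of punch, stamp, glue, inker's own z axis and vertical below 0.1 rad and linear speed of each of punch, stamp, glue, inker below 0.03 m/s and contact force between the fingers and punch below 0.1 N and x of stamp in the frame of cork_mat between -0.13 and 0.13 m and y of stamp in the frame of cork_mat between -0.055 and 0.055 m and z of stamp in the frame of cork_mat between 0.001 and 0.009 m and contact force between the fingers and stamp below 0.1 N and x of glue in the frame of cork_mat between -0.13 and 0.13 m and y of glue in the frame of cork_mat between -0.055 and 0.055 m and z of glue in the frame of cork_mat between 0.001 and 0.009 m and contact force between the fingers and glue below 0.1 N and x of inker in the frame of cork_mat between -0.13 and 0.13 m and y of inker in the frame of cork_mat between -0.055 and 0.055 m and z of inker in the frame of cork_mat between 0.001 and 0.009 m and contact force between the fingers and inker below 0.1 N), for 0.2 s.
At the end, for the whole second after the job is handed in: The three stand upright (0.1 rad) within 15 mm of their starting spots, the stamps square to the tray (0.25 rad; any square turn for the wooden one, black one either way round); the punch is within 15 mm of the rubber mat's centre, along it within 0.2 rad; all released, at rest (horizontal distance between punch and rubber_mat below 0.015 m and z of punch in the frame of rubber_mat between 0.001 and 0.009 m and angle between the y axis of punch and the y axis of rubber_mat, either way round below 0.2 rad and angle between each of punch, stamp, glue, inker's own z axis and vertical below 0.1 rad and linear speed of each of punch, stamp, glue, inker below 0.03 m/s and contact force between the fingers and punch below 0.1 N and distance of each of stamp, glue, inker from where it was at the start of the episode below 0.015 m and contact force between the fingers and stamp below 0.1 N and contact force between the fingers and glue below 0.1 N and contact force between the fingers and inker below 0.1 N and angle between the x axis of inker and the x axis of desk_tray, either way round below 0.25 rad and (angle between the x axis of stamp and the x axis of desk_tray, either way round below 0.25 rad or angle between the x axis of stamp and the y axis of desk_tray, either way round below 0.25 rad)); the robot touches nothing.
It fails at once if the pencil box is shifted by more than 20 mm (distance of pencil_box from where it was at the start of the episode above 0.02 m).
It fails at once if the pen is shifted by more than 20 mm (distance of pen from where it was at the start of the episode above 0.02 m).
It fails at once if the highlighter is shifted by more than 20 mm (distance of highlighter from where it was at the start of the episode above 0.02 m).
It also fails if it takes over 136 s, if anything falls off the work surface, if the arm or the gripper's body presses on something with over 40 N, if the wrist force passes 120 N, or if a joint passes its speed limit or range.

### The arm

A 6-joint arm with a two-finger parallel gripper is mounted at the origin on the work surface. World frame = base frame: x ahead of the robot, y to its left, z up, the work surface at z = 0. Lengths are in m, angles in rad, forces in N, time in s.
With the tool pointing down it reaches from about 0.275 to 1 m from the base axis. Payload 8.4 kg.
Tool frame: the origin (TCP) lies on the centre line of the jaws, within the pads' length; the fingertips stand 17 mm ahead of it and the grasp point (between the pads) lies 2 mm behind it (bot.tcp_to_tips is the y of the fingertips in the tool frame, in m); y points along the fingers, z is the direction in which the jaws open and shut, and the axes are right-handed (so a half turn about y gives the same grasp; the last joint's range is limited). The gripper opens to 85 mm and grips with 20 to 120 N. Pads are 22 mm wide; open, the fingers measure 114 mm over their backs; the gripper's body (76 mm by 85 mm) begins 54 mm behind the grasp point. The pads swing forward as they close: fully open they stand 13 mm farther back than shut.
Start: joints at [-1.189, 0.353, 1.633, -0, 1.155, -0.002], TCP at [0.234, -0.58, 0.248] pointing down, gripper open.
Joint ranges: [-2.63, 2.63], [-0.92, 2.1], [0.06, 2.66], [-1.3, 4.44], [0, 2.69], [-3.02, 3.02]. Speed limits (rad/s): [2.22, 2.22, 2.79, 3.14, 3.14, 3.14].

### API

Orientations are given as a unit quaternion [x, y, z, w].
In Python, from workcell import bot, hand, kinematics, get_obs, vision, hand_in gives the robot as it stands. The module is installed in compiled form; this text tells all that it offers. Calls block until the motion is done:
- bot.reach(position, orientation): joint-space move of the TCP to a pose.
- bot.servo_line(position, ori=None, velocity=0.15): straight line of the TCP; ori=None keeps the orientation; velocity is the mean speed in m/s.
- bot.goto_joints(angles): joint-space move.
- hand.move_gripper(opening, strength=None): finger opening in m; strength is the grip in N (None keeps the last); returns when the fingers have stopped.
- bot.dwell(seconds).
- kinematics.solve_ik(position, orientation): joint angles nearest the present ones, or None.
- get_obs(): the state.
- vision.read_camera(name): name is "scene" or "top" or "wrist"; returns a dict with "frame" (400x640x3 uint8, red, green, blue), "intrinsics" (3x3 intrinsics, pixels), "dist" ([k1, k2, p1, p2, k3] as OpenCV has them; the pictures are not rectified), "view" (4x4, takes a point from world to camera coordinates). Camera axes: x right, y down, z forward; pixel columns grow to the right and rows downward; lengths in m; the calibration is good to about 2 mm. A picture is of the moment at which its call begins. There is no depth.
A pose or a line that the arm cannot do raises bot.IKError and nothing moves.
- hand_in(): hands the job in, once; it reports no verdict.
The state is a dict: "time_s": time; "joint_pos": joint angles; "joint_vel": joint speeds; "joint_efforts": joint torques, N m; "position": TCP position; "orientation": TCP orientation; "wrist_force": force on the tool from outside, world axes, zero at the start; "ft_torque": the same for the moment, N m; "gripper_width": finger opening in m.
Only numpy, scipy, OpenCV 4.12 (cv2) and the standard library are available. Lean on these libraries where they do the work, as an engineer would, in place of code of your own. Each camera call takes 0.05 s, during which the arm holds its last target.

## Working session

There is one attempt and no reset: what is moved stays moved. The work goes in short steps, each a Python script; the robot and the scene stay as the last script left them, time stands still between calls to the robot, and variables do not carry over. Pictures are saved under pics/ and viewed, and the job is handed in when it is done.

```bash
mkdir -p pics; ls; python3 - <<'E'
from workcell import *
import cv2,numpy as np
o=get_obs();print({k:np.round(v,3) for k,v in o.items()}, bot.tcp_to_tips)
for n in("scene","top","wrist"):
    c=vision.read_camera(n);cv2.imwrite(f"pics/{n}0.png",c["frame"][:,:,::-1])
    print(n,np.round(c["intrinsics"],1).tolist(),np.round(c["dist"],3),np.round(c["view"],3).tolist())
E
```

```text
pics
{'time_s': np.float64(0.0), 'joint_pos': array([-1.189,  0.354,  1.634, -0.   ,  1.155, -0.002]), 'joint_vel': array([-0.001, -0.002, -0.001, -0.   ,  0.   , -0.   ]), 'joint_efforts': array([-3.0000e-03, -6.0526e+01, -3.4207e+01, -0.0000e+00,  9.0000e-03,
        0.0000e+00]), 'position': array([ 0.234, -0.579,  0.248]), 'orientation': array([-0.135,  0.695, -0.694,  0.135]), 'wrist_force': array([-0.028, -0.057,  0.231]), 'ft_torque': array([ 0.026, -0.085,  0.028]), 'gripper_width': np.float64(0.085)} 0.017
scene [[369.5, 0.0, 316.8], [0.0, 369.5, 204.5], [0.0, 0.0, 1.0]] [-0.022  0.     0.     0.     0.   ] [[-0.754, 0.656, 0.016, 0.421], [0.43, 0.513, -0.743, -0.231], [-0.496, -0.553, -0.669, 1.269], [0.0, 0.0, 0.0, 1.0]]
top [[441.9, 0.0, 323.1], [0.0, 441.9, 209.8], [0.0, 0.0, 1.0]] [0.022 0.    0.    0.    0.   ] [[-0.026, -0.999, -0.019, 0.016], [-0.996, 0.028, -0.089, 0.589], [0.089, 0.016, -0.996, 0.99], [0.0, 0.0, 0.0, 1.0]]
wrist [[336.5, 0.0, 317.8], [0.0, 336.5, 203.8], [0.0, 0.0, 1.0]] [-0.06  0.    0.    0.    0.  ] [[0.374, -0.927, -0.001, -0.624], [-0.885, -0.358, 0.299, -0.038], [-0.277, -0.111, -0.954, 0.381], [0.0, 0.0, 0.0, 1.0]]
```

View pics/scene0.png

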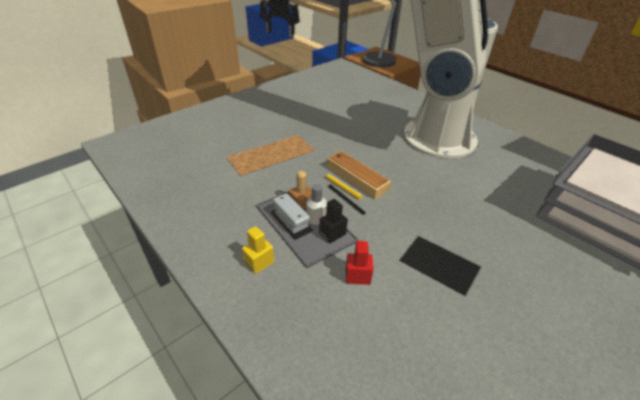

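View pics/top0.png

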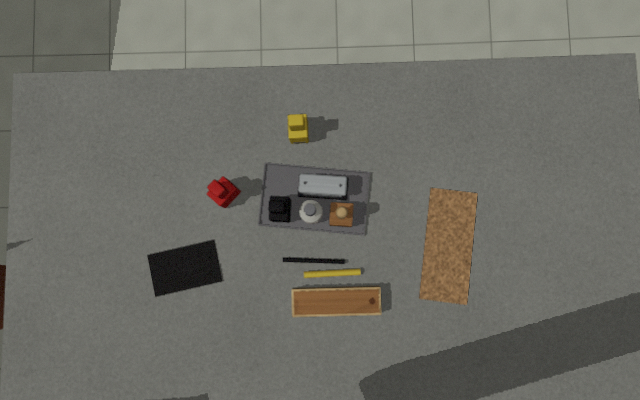

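The top view shows the tray at about (315,198) with the inker (279,209), glue (311,211) and stamp (341,214) in its front row and the punch at (323,185). The cork mat is at (449,246), the rubber mat at (185,268), and the red and yellow look-alikes sit outside. Next I'll zoom in and measure.

```bash
cat > h.py <<'E'
from workcell import *
import cv2,numpy as np
def cast(c,px,z):
    u=cv2.undistortPoints(np.array(px,float).reshape(-1,1,2),c["intrinsics"],c["dist"]).reshape(-1,2)
    V=c["view"];R=V[:3,:3];t=V[:3,3];o=-R.T@t
    d=np.c_[u,np.ones(len(u))]@R
    return o+d*((z-o[2])/d[:,2])[:,None]
def proj(c,P):
    V=c["view"];r=cv2.Rodrigues(V[:3,:3])[0]
    return cv2.projectPoints(np.array(P,float).reshape(-1,1,3),r,V[:3,3],c["intrinsics"],c["dist"])[0].reshape(-1,2)
def crop(c,x0,y0,x1,y1,s,name):
    im=c["frame"][y0:y1,x0:x1,::-1]
    cv2.imwrite(name,cv2.resize(im,None,fx=s,fy=s,interpolation=cv2.INTER_CUBIC))
E
python3 - <<'E'
from h import *
c=vision.read_camera("top");np.savez
crop(c,250,150,390,250,5,"pics/topz.png")
s=vision.read_camera("scene")
crop(s,240,160,370,270,5,"pics/scz.png")
hsv=cv2.cvtColor(c["frame"],cv2.COLOR_RGB2HSV)
print([ (p,hsv[p[1],p[0]].tolist()) for p in[(449,246),(185,268),(300,180),(315,228),(400,200),(336,300),(330,273)]])
E
```

```text
[((449, 246), [16, 122, 142]), ((185, 268), [165, 39, 26]), ((300, 180), [90, 6, 139]), ((315, 228), [0, 8, 95]), ((400, 200), [30, 9, 109]), ((336, 300), [15, 150, 121]), ((330, 273), [26, 170, 171])]
```

View pics/topz.png

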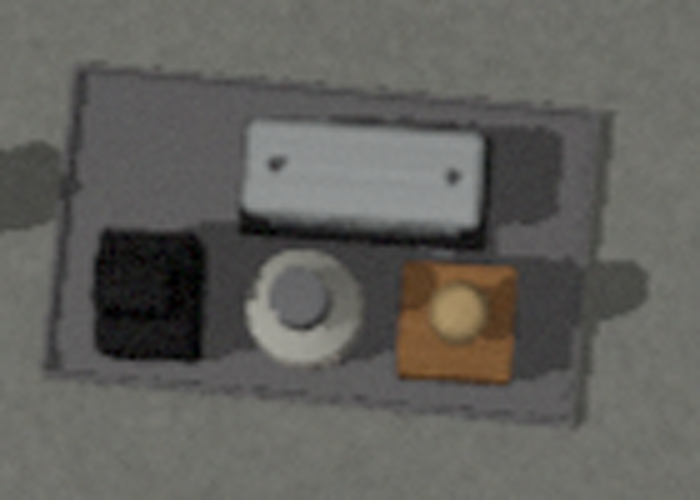

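View pics/scz.png

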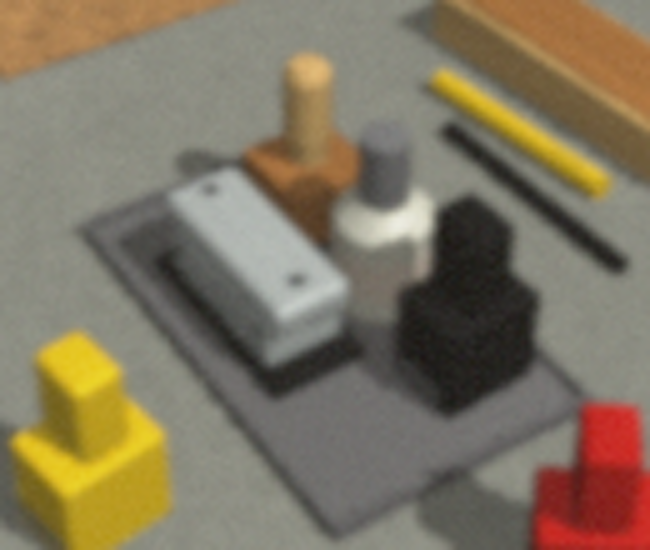

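Inker, glue and stamp stand in the front row in topz, left to right. The tray corners are at about (80,68), (608,112), (577,422) and (48,373), and the punch lever top at (245..488, 118..225).

```bash
python3 - <<'E'
from h import *
c=vision.read_camera("top");s=vision.read_camera("scene")
f=lambda p,o=(250,150):(np.array(p,float)+.5)/5-.5+np.array(o)
tr=cast(c,f([(80,68),(608,112),(577,422),(48,373)]),.010)
print("tray",tr.round(4).tolist(),[round(float(np.linalg.norm(tr[i]-tr[(i+1)%4])),4) for i in range(4)],tr.mean(0).round(4))
ex=(tr[0]+tr[1]-tr[2]-tr[3]);ey=(tr[0]+tr[3]-tr[1]-tr[2]);print("yaw",np.arctan2(ex[1],ex[0]),np.arctan2(-ey[0],ey[1]))
pu=cast(c,f([(248,118),(488,132),(482,224),(242,213)]),.058)
print("punch",pu.round(4).tolist(),pu.mean(0).round(4),[round(float(np.linalg.norm(pu[i]-pu[(i+1)%4])),4) for i in range(4)])
print("inkblock",cast(c,f([(98,230),(203,230),(201,358),(97,357)]),.060).round(4).tolist())
print("stampblock",cast(c,f([(402,261),(518,266),(513,382),(398,377)]),.046).round(4).tolist())
print("stamp top",cast(c,f([(458,312)]),.106),cast(s,f([(309,66)],(240,160)),.107))
print("glue top",cast(c,f([(301,297)]),.108),cast(s,f([(386,137)],(240,160)),.108))
print("glue shoulder",cast(c,f([(304,307)]),.058))
print("ink top scene",cast(s,f([(476,211)],(240,160)),.108))
# mats by mask
hsv=cv2.cvtColor(c["frame"],cv2.COLOR_RGB2HSV)
cork=cv2.inRange(hsv,(8,70,60),(25,255,255));cork[:,:400]=0;cork[:,500:]=0
rub=cv2.inRange(hsv,(0,0,0),(180,255,60));rub[:230]=0;rub[310:]=0;rub[:,:120]=0;rub[:,240:]=0
for n,m in(("cork",cork),("rub",rub)):
    m=cv2.morphologyEx(m,cv2.MORPH_CLOSE,np.ones((5,5)))
    k=max(cv2.findContours(m,0,2)[0],key=cv2.contourArea)
    w=cast(c,k.reshape(-1,2),.004)
    r=cv2.minAreaRect((w[:,:2]*1000).astype(np.float32));print(n,r)
for n,a,b in(("box",(291,289),(381,316)),):print(n,cast(c,[a,b],.038))
crop(c,250,180,400,320,5,"pics/front.png")
E
```

```text
tray [[0.7049, 0.1332, 0.01], [0.6766, -0.1152, 0.01], [0.5314, -0.0956, 0.01], [0.5609, 0.1503, 0.01]] [0.25, 0.1464, 0.2477, 0.145] [0.6184 0.0182 0.01  ]
yaw -0.12602080735036517 -0.11636899544319189
punch [[0.6703, 0.0509, 0.058], [0.6608, -0.0566, 0.058], [0.6193, -0.0527, 0.058], [0.6273, 0.0545, 0.058]] [ 0.6444 -0.001   0.058 ] [0.108, 0.0416, 0.1075, 0.0431]
inkblock [[0.6212, 0.119, 0.06], [0.6199, 0.072, 0.06], [0.5627, 0.074, 0.06], [0.5644, 0.1203, 0.06]]
stampblock [[0.605, -0.0165, 0.046], [0.6013, -0.0687, 0.046], [0.549, -0.0648, 0.046], [0.5526, -0.0132, 0.046]]
stamp top [[ 0.57616785 -0.03959909  0.106     ]] [[ 0.5796634  -0.03759141  0.107     ]]
glue top [[0.58420335 0.02665974 0.108     ]] [[0.58774281 0.03079737 0.108     ]]
glue shoulder [[0.58431433 0.02775567 0.058     ]]
ink top scene [[0.59120657 0.09784261 0.108     ]]
cork ((501.152587890625, -287.21630859375), (110.38792419433594, 259.8424072265625), 81.41446685791016)
rub ((464.7695007324219, 326.6006164550781), (98.54228210449219, 160.5094451904297), 11.367122650146484)
box [[ 0.41197789  0.07621675  0.038     ]
 [ 0.34809516 -0.12251083  0.038     ]]
```

Measurements agree: the row is spaced about 69 mm, its direction matches the tray yaw of about -0.12, and the mat sizes match the given ones. First move: take the stamp to the cork mat, gripping its handle with the jaws along the tray's x.

```bash
cat >> h.py <<'E'
from scipy.spatial.transform import Rotation as Ro
def ori(yaw):
    z=np.array([np.cos(yaw),np.sin(yaw),0]);y=np.array([0,0,-1.]);x=np.cross(y,z)
    return Ro.from_matrix(np.c_[x,y,z]).as_quat()
HI=.225;GZ=.092
SP={"stamp":(.577,-.0402),"glue":(.585,.028),"inker":(.592,.0965)}
TY=-.12
CC=np.array([.501,-.287]);CY=-.15
ex=np.array([np.cos(CY),np.sin(CY)])
CK={"stamp":CC-.08*ex,"glue":CC,"inker":CC+.08*ex}
def pick(p,yaw,z,hi=HI,op=.056,f=40):
    hand.move_gripper(op,f)
    bot.reach([p[0],p[1],hi],ori(yaw))
    bot.servo_line([p[0],p[1],z],velocity=.15)
    hand.move_gripper(0,f);w=get_obs()["gripper_width"]
    bot.servo_line([p[0],p[1],hi],velocity=.15);bot.dwell(.1)
    o=get_obs();print("grip",round(float(w),4),"lift",round(float(o["gripper_width"]),4),"F",o["wrist_force"].round(1),"t",round(float(o["time_s"]),1))
def place(p,yaw,z,hi=HI,op=.056):
    bot.reach([p[0],p[1],hi],ori(yaw))
    bot.servo_line([p[0],p[1],z+.012],velocity=.2)
    bot.servo_line([p[0],p[1],z+.0007],velocity=.05);bot.dwell(.1)
    F=get_obs()["wrist_force"].round(1)
    hand.move_gripper(op);bot.dwell(.1)
    bot.servo_line([p[0],p[1],hi],velocity=.15)
    print("placed F",F,"t",round(float(get_obs()["time_s"]),1))
E
python3 - <<'E'
from h import *
for n in SP: print(n,kinematics.solve_ik([*SP[n],GZ],ori(TY)) , kinematics.solve_ik([*CK[n],GZ],ori(CY)))
pick(SP["stamp"],TY,GZ)
c=vision.read_camera("scene");crop(c,200,60,400,270,3,"pics/a1.png")
E
```

```text
stamp [-7.21516801e-02  4.73631872e-01  1.85379190e+00 -4.44089210e-16
  8.14168882e-01  4.78483199e-02] [-5.80703791e-01  3.82417271e-01  2.01536824e+00 -4.44089210e-16
  7.43807139e-01 -4.30703791e-01]
glue [ 4.52655748e-02  4.82556554e-01  1.83759258e+00 -4.44089210e-16
  8.21443524e-01  1.65265575e-01] [-5.22818164e-01  4.72385321e-01  1.85604953e+00 -4.44089210e-16
  8.13157801e-01 -3.72818164e-01]
inker [ 1.59084804e-01  4.99971295e-01  1.80580714e+00 -4.44089210e-16
  8.35814218e-01  2.79084804e-01] [-4.78150069e-01  5.65845073e-01  1.68366652e+00 -4.44089210e-16
  8.92081061e-01 -3.28150069e-01]
grip 0.0247 lift 0.0244 F [ 0.3 -0.5 -0.6] t 5.6
```

View pics/a1.png

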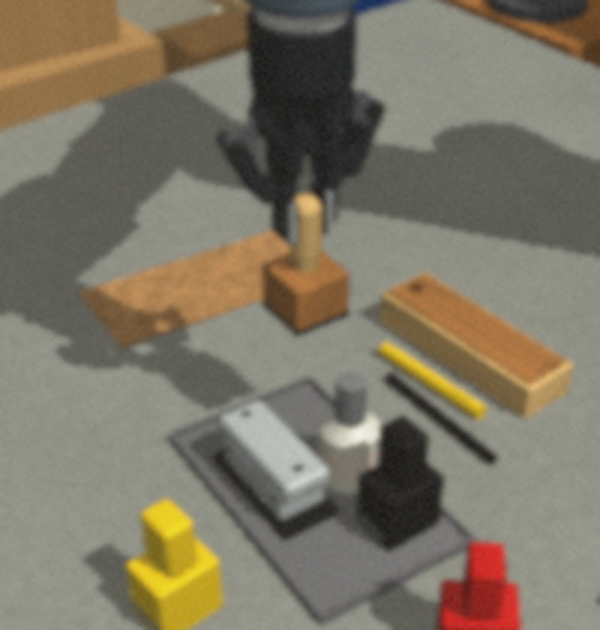

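The stamp hangs upright between the pads, handle top at about (308,200), and the others look undisturbed. I'll place it and look again.

```bash
python3 - <<'E'
from h import *
place(CK["stamp"],CY,GZ)
c=vision.read_camera("scene");crop(c,200,60,400,270,3,"pics/a2.png")
pick(SP["glue"],TY,GZ)
c=vision.read_camera("scene");crop(c,200,60,400,270,3,"pics/a3.png")
place(CK["glue"],CY,GZ)
c=vision.read_camera("scene");crop(c,200,60,400,270,3,"pics/a4.png")
E
cd pics; python3 -c "
import cv2,numpy as np
cv2.imwrite('a234.png',cv2.resize(np.hstack([cv2.imread(f'a{i}.png') for i in(2,3,4)]),None,fx=.44,fy=.44,interpolation=3))"
```

```text
placed F [ 2.  -0.7  0.1] t 9.5
grip 0.0248 lift 0.025 F [-0.5 -0.8 -1.7] t 13.6
placed F [ 0.5 -0.1  0.6] t 17.7
```

View pics/a234.png

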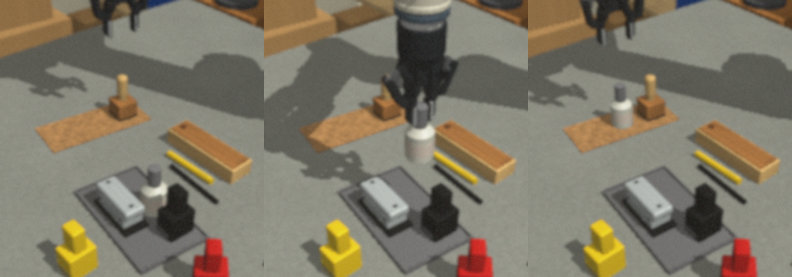

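The stamp and glue stand upright on the cork mat at about (650,100) and (622,110) in the right panel. The inker is next.

```bash
python3 - <<'E'
from h import *
pick(SP["inker"],TY,GZ)
c=vision.read_camera("scene");crop(c,200,60,400,270,3,"pics/b1.png")
place(CK["inker"],CY,GZ)
bot.reach([.42,0.13,.35],ori(0))
c=vision.read_camera("scene");crop(c,200,60,400,270,3,"pics/b2.png")
c=vision.read_camera("top");crop(c,250,150,510,310,3,"pics/b3.png");crop(c,250,150,390,250,5,"pics/b4.png")
E
cd pics; python3 -c "
import cv2,numpy as np
cv2.imwrite('b12.png',cv2.resize(np.hstack([cv2.imread(f'b{i}.png') for i in(1,2)]),None,fx=.66,fy=.66,interpolation=3))"
```

```text
grip 0.0256 lift 0.0257 F [-0.7 -0.6 -1.1] t 21.9
placed F [-0.8  0.7 -0.1] t 26.2
```

View pics/b12.png

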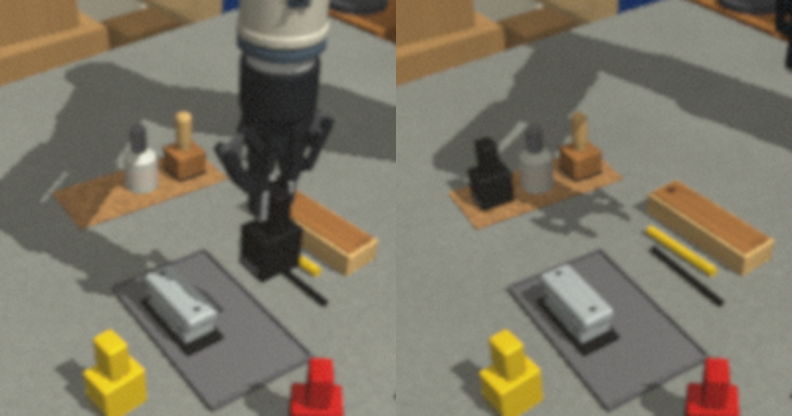

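View pics/b3.png

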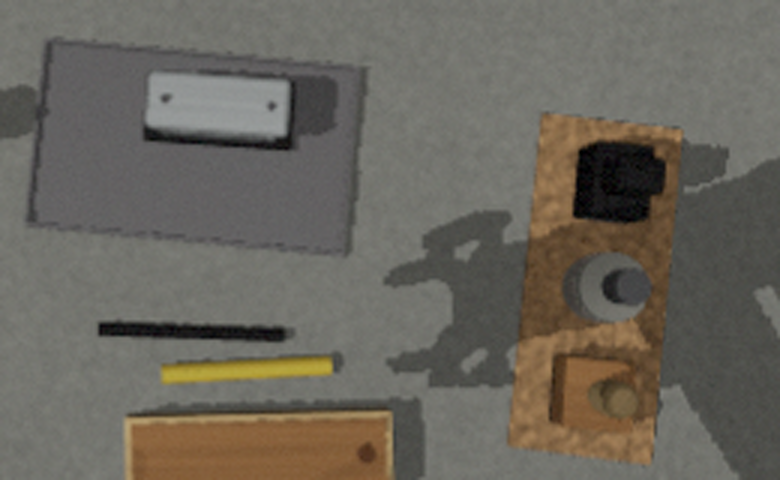

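View pics/b4.png

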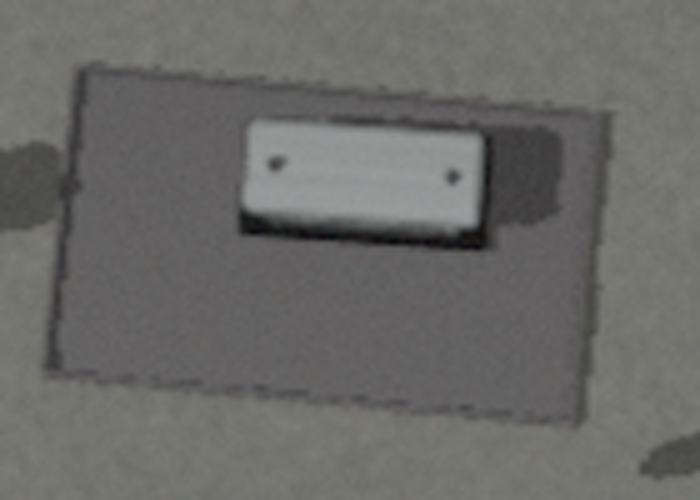

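All three stand on the cork mat. The punch edges are at the same pixels as before (248..488, 118..230), so it hasn't moved. The pen, highlighter and box also look untouched. Now the punch.

```bash
python3 - <<'E'
from h import *
pick((.6445,-.001),-.085,.046,op=.072,f=70)
c=vision.read_camera("scene");crop(c,200,60,400,270,3,"pics/c1.png")
place((.465,.3266),.198,.046,op=.07)
bot.reach([.42,0,.35],ori(0))
c=vision.read_camera("scene");crop(c,240,130,500,310,3,"pics/c2.png")
c=vision.read_camera("top");crop(c,130,220,240,310,5,"pics/c3.png")
E
```

```text
grip 0.0429 lift 0.0431 F [ 0.8  0.3 -4.6] t 32.6
placed F [1.  1.7 1. ] t 37.4
```

View pics/c2.png

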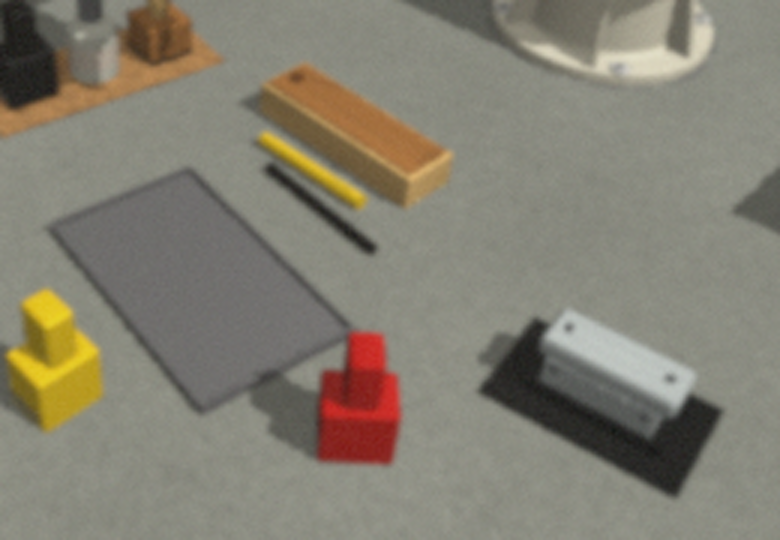

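View pics/c3.png

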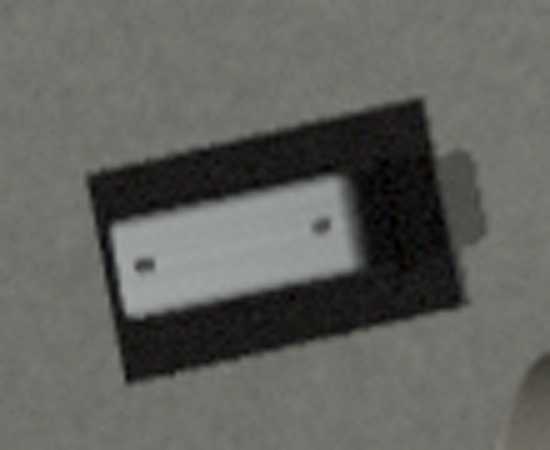

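The punch stands on the rubber mat, lengthwise along it. It looks off-centre to the left, partly from parallax, so I'll compute its position.

```bash
python3 - <<'E'
from h import *
c=vision.read_camera("top")
f=lambda p,o=(130,220):(np.array(p,float)+.5)/5-.5+np.array(o)
p=cast(c,f([(110,222),(348,176),(364,268),(127,318)]),.058);m=cast(c,f([(88,176),(424,98),(463,303),(128,382)]),.004)
for q in(p,m):
    a=q[0]+q[3]-q[1]-q[2]; print(q.mean(0).round(4),"yaw",np.arctan2(-a[0],a[1]).round(3),[round(float(np.linalg.norm(q[i]-q[(i+1)%4])),4) for i in range(4)])
s=vision.read_camera("scene")
f2=lambda p:(np.array(p,float)+.5)/3-.5+np.array([240,130])
p=cast(s,f2([(570,311),(695,375),(668,412),(545,345)]),.058);m=cast(s,f2([(538,319),(721,410),(676,496),(481,391)]),.004)
for q in(p,m):print("scene",q.mean(0).round(4),[round(float(np.linalg.norm(q[i]-q[(i+1)%4])),4) for i in range(4)])
E
```

```text
[0.4643 0.3255 0.058 ] yaw 0.172 [0.1069, 0.0412, 0.1063, 0.043]
[0.4651 0.3263 0.004 ] yaw 0.202 [0.1607, 0.0973, 0.1589, 0.0976]
scene [0.4715 0.3318 0.058 ] [0.0998, 0.0454, 0.0967, 0.0441]
scene [0.4667 0.3292 0.004 ] [0.1543, 0.0975, 0.1566, 0.0979]
```

The punch is within about 2 mm of the mat centre, with yaw off by 0.03 rad, in the top view. In the scene view it is within about 6 mm, using rougher corners. Now I'll return the three to the exact poses they were taken from.

```bash
python3 - <<'E'
from h import *
for n in("inker","glue","stamp"):
    pick(CK[n],CY,GZ); place(SP[n],TY,GZ)
bot.reach([.3,-.45,.35],ori(-1))
c=vision.read_camera("scene");crop(c,240,130,500,310,3,"pics/d1.png")
c=vision.read_camera("top");crop(c,250,150,390,250,5,"pics/d2.png");crop(c,130,110,510,330,2,"pics/d3.png")
E
```

```text
grip 0.0256 lift 0.0255 F [ 1.1  0.8 -1.1] t 43.1
placed F [-0.3  0.6  0.2] t 47.3
grip 0.0251 lift 0.025 F [ 0.3  0.  -2. ] t 51.5
placed F [1.1 0.2 0.6] t 55.5
grip 0.0247 lift 0.0246 F [-0.1  0.4 -0.9] t 59.6
placed F [ 0.5 -0.1  0.2] t 63.5
```

View pics/d1.png

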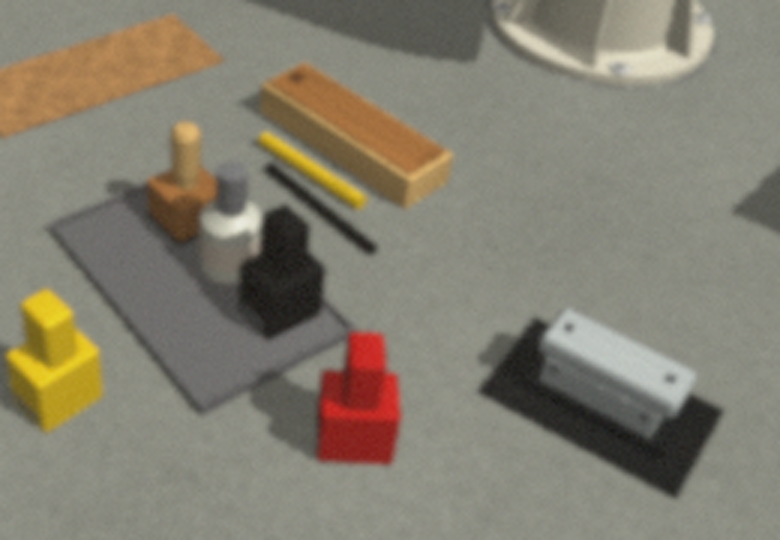

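View pics/d2.png

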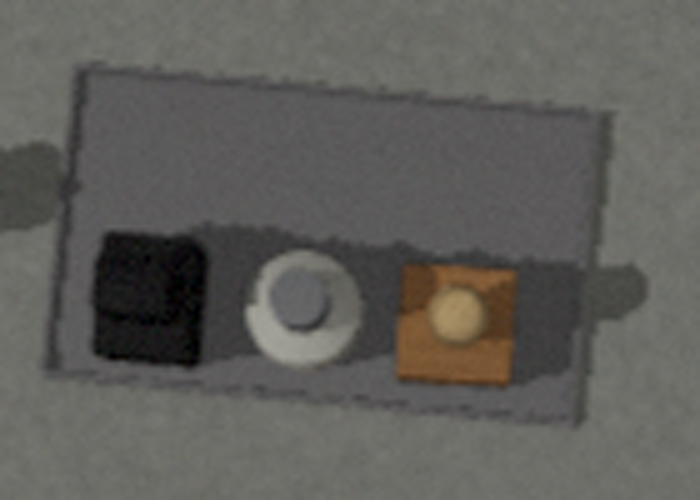

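View pics/d3.png

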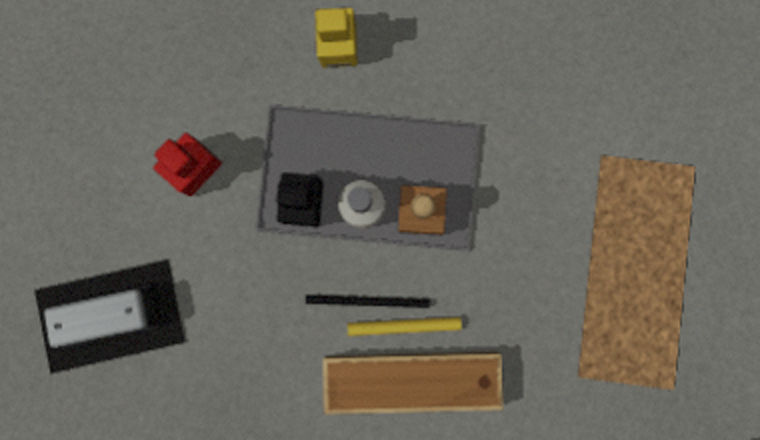

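All three are upright in the tray, within about 1–2 mm of their starting pixels: inker (150,298), glue (302,300), stamp (458,315). The punch and the bystanders haven't moved, and the arm is clear.

```bash
python3 - <<'E'
from h import *
bot.dwell(.3);hand_in();print(get_obs()["time_s"])
E
```

```text
the job is handed in; nothing more can be done
the job is handed in; nothing more can be done
```

The job is done and handed in. I moved the stamp, glue and inker to the cork mat, set the punch on the rubber mat, then put the three back on their original spots, with the last piece in place about 64 s in.

**The three pieces:** in the last pictures all of them stand upright and square in the tray, within about 2 mm of where they started.

**Punch:** in the top view it is about 1 mm from the mat's centre and 0.03 rad off its direction. The scene camera, with rougher corner readings, put it about 6 mm off centre. The two disagree a little, but both are well inside the 15 mm limit.

**Bystanders and arm:** the pencil box, pen, highlighter and look-alikes show no visible shift, judged by eye only. The arm was clear of everything at hand-in. No check failed, and `hand_in()` gives no verdict.

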